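# Lock the hook arm of the utensil stand with its jam nut

### The arm

A 7-joint arm with a two-finger parallel gripper is mounted at the origin on the work surface. World frame = base frame: x ahead of the robot, y to its left, z up, the work surface at z = 0. Lengths are in m, angles in rad, forces in N, time in s.
With the tool pointing down it reaches from about 0.425 to 0.925 m from the base axis. Payload 6.8 kg.
Tool frame: the origin (TCP) lies at the centre of the arm's flange, where the gripper is bolted on; the fingertips stand 173 mm ahead of it and the grasp point (between the pads) lies 155 mm ahead of it (r.hold_point_z is the distance from the TCP to the grasp point, in m); z points along the fingers, x is the direction in which the jaws open and shut, and the axes are right-handed (so a half turn about z gives the same grasp; the last joint's range is limited). The gripper opens to 85 mm and grips with 20 to 120 N. Pads are 22 mm wide; open, the fingers measure 114 mm over their backs; the gripper's body (76 mm by 85 mm) begins 54 mm behind the grasp point. The pads swing forward as they close: fully open they stand 13 mm farther back than shut.
Start: joints at [1.203, 0.477, 0.022, 1.555, -0.011, 1.109, -0.083], TCP at [0.173, -0.652, 0.405] pointing down, gripper open.
Joint ranges: [-2.96, 2.96], [-0.34, 2.1], [-1.41, 1.46], [0.24, 2.44], [-1.37, 4.51], [0.17, 1.92], [-2.96, 2.96]. Speed limits (rad/s): [2.39, 2.39, 3.14, 3.14, 3.14, 3.14, 3.14].

### API

Orientations are given as a rotation vector (axis times angle).
In Python, from bench import r gives the robot as it stands.
- The arm moves only by the tool apply_moves, never from a script. Its arguments are lists of equal length, an entry for each row: "dp": the shift along the tool's x, y, z scaled (see below), a list of three; "twist": the turn, a rotation vector about the tool's x, y, z scaled (see below), a list of three; "jaw": the closure in counts, from 0 (fully open) to 255 (shut). In form: {"dp": [[x, y, z], ...], "twist": [[rx, ry, rz], ...], "jaw": [jaw, ...]}. A call has 1 to 20 rows; each row shifts and turns the pose as measured when the row begins, along the tool's axes as they then stand; what a row does not reach is not made up. The controller multiplies each number of a shift by 12 cm and each number of a turn by 120 degrees. A row lasts 1/10 s, in which the tool goes at most 50 mm and 8.59 degrees, less where a joint would pass 70% of its speed; a pose out of reach is approached as far as the arm can. A call with a number of a shift or a turn outside -1 to 1 is refused whole. A call with a gripper value outside its range is refused whole. The fingers move at their own pace and stop on an object; "grip_force" is the grip in N (left out, the last holds). Time passes only in rows, so rows that do not move let the fingers close. It gives the time, the measured TCP pose, the force and the opening at its end, in the units of the state.
- r.get_obs(): the state, without advancing time (a new reading comes with each control period).
- r.grab_frame(name): name is "scene" or "top" or "wrist"; returns a dict with "color" (480x640x3 uint8, red, green, blue), "z_map" (480x640 float32, m along the optical axis (not along the pixel's ray), 0 where there is no reading), "intrinsics" (3x3 intrinsics, pixels), "dist_coeffs" ([k1, k2, p1, p2, k3] as OpenCV has them; the pictures are not rectified), "R" (3x3) and "t" (3): a world point X has camera coordinates R X + t; the wrist camera has in their place "hand_eye" (4x4, takes a point from camera to tool coordinates, whose origin is the TCP and whose axes are the tool frame's). Camera axes: x right, y down, z forward; pixel columns grow to the right and rows downward; lengths in m; the calibration is good to about 2 mm. A picture is of the moment at which its call begins: read the wrist's pose just before it.
- r.hand_in(): hands the job in, once; it reports no verdict.
The state is a dict: "clock": time; "joints": joint angles; "qvel": joint speeds; "tau": joint torques, N m; "tcp_pos": TCP position; "orientation": TCP orientation; "contact_force": force on the tool from outside, world axes, zero at the start; "moment": the same for the moment, N m; "grip_width": finger opening in m.
Only numpy, scipy, OpenCV 4.12 (cv2) and the standard library are available. Lean on these libraries where they do the work, as an engineer would, in place of code of your own. Each camera call takes 0.05 s, during which the arm holds its last target.

### The job

On the utensil stand, first swing the hook arm clockwise (seen from above) until it rests against its stop pin, while the nut is still loose. Then crank the jam nut clockwise down the stud onto the arm's washer and tighten it firmly, until the crank knob pushes back with about 8 N, so that the arm is locked but the thread is not over-tightened. Let go of everything and leave the things around the stand where they are.

Things in the scene. Friction and masses are not known exactly. Their poses are not given: they have to be found in the camera images.
- stand: Utensil stand screwed to the counter: round aluminium base, 160 mm across, 12 mm thick; post 36 mm across up to 40 mm; on it the arm's hub, and through that a fixed upright threaded steel stud. Origin at the centre of its underside on the counter; z up along the stud's axis.
- stud_top (a point): Top of the fixed threaded stud, 16 mm across, 84 mm above the counter, on its axis.
- stop_pin (a point): Top of the stop pin: a fixed upright steel pin 12 mm across, 48 mm high, 62 mm from the stud's axis. The arm's edge rests against it at the clockwise end of its swing.
- hook_arm: Flat dark steel arm turning on the stud's axis, 40 to 48 mm above the counter, 20 mm wide, reaching 126 mm from the axis, an upright prong near its end. Origin on the counter under the stud; x axis points along the arm to the prong. Turns stiffly (0.15 N m, 1.3 N at the prong), stays where left; starts 1.0 to 1.7 rad counterclockwise (seen from above) of its stop.
- seat (a point): Centre of the upper face of a springy steel washer, 40 mm across, lying on the arm's hub, 50 mm above the counter: what the nut jams against.
- prong (a point): Top of the prong: an upright dark steel pin 10 mm across, 40 mm high (48 to 88 mm above the counter), 118 mm from the stud's axis. It can be pinched from above or pushed sideways.
- prong_home (a point): Where the prong's top is when the arm rests against the stop pin (fixed to the stand).
- jam_nut: Steel hexagonal jam nut on the stud, 36 mm across flats, 22 mm tall, with a flat crank (14 mm wide, 8 thick) across its top. Origin at its underside's centre on the stud's axis; x axis along the crank to its knob. Right-hand thread, 4 mm pitch: clockwise from above moves it down. Starts 1.0 to 3.2 mm above the washer (1.6 to 5 rad of turning); runs with 0.04 N m, stays where left.
- carafe: Glass carafe with cork, 104 mm across, 194 mm high; leave alone. Origin at the centre of its underside.
- spoon_rest: White ceramic spoon rest, dish 94 mm across, 14 mm high with a short tongue; leave alone. Origin under the dish's centre.
- brush: Red silicone brush lying on the counter; leave alone. Origin at the centre of its underside.
- bin: Grey plastic bin with hinged lid, 180 x 160 x 200 mm, fixed; leave alone. Origin at the centre of its underside.
- crank_end (a point): Top of the crank's upright black knob, which spins freely on its pin: 14 mm across, 40 mm high, 45 mm from the stud's axis; 121 mm above the counter when the nut is down. Pinch it from above, lead it round. Running takes about 1 N at the knob; once the nut meets the washer this grows within a quarter turn. Turned slowly: below 6 N perhaps not locked, 8 N is right, from 10 N over-tight.
Things that resemble listed ones, but are neither listed nor needed, are in the scene too. Leave any pink look-alike of the stand alone.

How it is judged:
By the outcome, as a careful person would: the job done as asked, in the order asked, and still so for the second after the job is handed in, with the robot touching nothing.
It also fails if it takes over 72 s, if anything falls off the work surface, if the arm or the gripper's body presses on something with over 40 N, if the wrist force passes 120 N, or if a joint passes its speed limit or range.

## Working session

There is one attempt and no reset: what is moved stays moved. The work goes in short steps, Python scripts to look and compute and a tool call to move; the robot and the scene stay as the last step left them, time stands still between calls to the robot, and variables do not carry over. Pictures are saved under pics/ and viewed, and the job is handed in when it is done.

Besides the shell and the picture viewer there is one more tool, called after "Request:" as name(argument=value, ...), one argument or row to a line, values as JSON. apply_moves: Moves the arm, as the interface text tells. Shifts and turns lie within -1 to 1; 1 stands for 12 cm of shift or 120 degrees of turn. Its arguments: {"type":"object","properties":{"dp":{"type":"array"},"twist":{"type":"array"},"jaw":{"type":"array"},"grip_force":{"type":"number"}},"required":["dp","twist","jaw"]}

```bash
ls; mkdir -p pics
cat > h.py <<'E'
import numpy as np, cv2, pickle
from bench import r
def shot(n,tag):
    o=r.get_obs(); f=r.grab_frame(n)
    cv2.imwrite(f'pics/{tag}.png',f['color'][:,:,::-1]); f['obs']=o
    pickle.dump(f,open(f'pics/{tag}.pkl','wb')); return f
def cam(f):
    if 'R' in f: return np.array(f['R']),np.array(f['t'])
    o=f['obs'];Rt=cv2.Rodrigues(np.array(o['orientation'],float))[0];H=np.array(f['hand_eye'])
    Rw=Rt@H[:3,:3]; tw=Rt@H[:3,3]+np.array(o['tcp_pos']); return Rw.T,-Rw.T@tw
def ray(f,uv):
    R,t=cam(f); p=cv2.undistortPoints(np.array([[uv]],float),np.array(f['intrinsics']),np.array(f['dist_coeffs']))[0,0]
    return -R.T@t, R.T@np.array([p[0],p[1],1.])
def plane(f,uv,z):
    c,d=ray(f,uv); return c+d*(z-c[2])/d[2]
def depthpt(f,uv):
    c,d=ray(f,uv); return c+d*f['z_map'][int(uv[1]),int(uv[0])]
def proj(f,X):
    R,t=cam(f); return cv2.projectPoints(np.array(X,float).reshape(-1,3),cv2.Rodrigues(R)[0],t,np.array(f['intrinsics']),np.array(f['dist_coeffs']))[0][:,0]
def load(tag): return pickle.load(open(f'pics/{tag}.pkl','rb'))
E
python3 - <<'E'
from h import *
print(r.get_obs())
for n in('scene','top','wrist'):
    f=shot(n,n+'0'); R,t=cam(f); print(n,-R.T@t,R[2])
E
```

```text
pics
{'clock': 0.0, 'joints': array([ 1.20288357,  0.47779661,  0.02232245,  1.55643874, -0.01151973,
        1.10928893, -0.08312966]), 'qvel': array([-0.00119936, -0.00091893,  0.00036036, -0.00065636,  0.00130824,
       -0.00224597,  0.00050356]), 'tau': array([ 4.94005362e-04, -5.96433985e+01,  1.60799235e+00, -2.81189543e+01,
        1.24898111e-02,  9.30912240e-03, -7.63472656e-06]), 'tcp_pos': array([ 0.17335814, -0.65207828,  0.4037328 ]), 'orientation': array([-2.48968801e+00,  1.91433968e+00,  2.34543942e-03]), 'contact_force': array([0.04241908, 0.48726977, 0.63004395]), 'moment': array([-0.02552902,  0.01816472, -0.04770923]), 'grip_width': 0.08515221520679161}
scene [ 1.3039879  -0.23105932  1.22250803] [-0.58314323  0.14693928 -0.79896985]
top [ 0.30677948 -0.04219945  1.2204251 ] [ 0.18685165 -0.00130248 -0.98238728]
wrist [ 0.23805635 -0.63570635  0.37380881] [-0.25577245 -0.06766698 -0.96436592]
```

View pics/scene0.png

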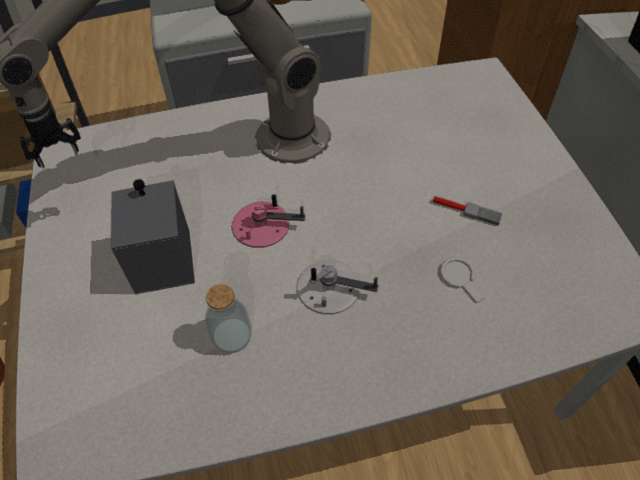

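View pics/top0.png

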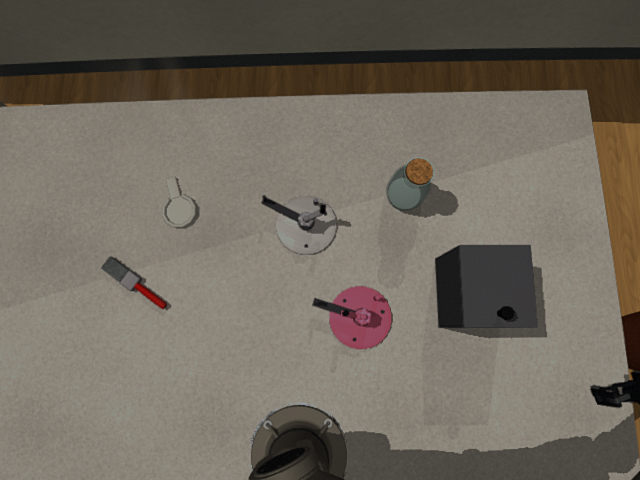

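The real stand is the white/aluminium one, at about (306,225) in top and (328,287) in scene. The pink look-alike sits nearer the base, at (360,317) in top. I'll zoom in.

Run:
```python
from h import *
a=load('top0')['color'][180:270,245:365]; b=load('scene0')['color'][255:325,285:390]
a=cv2.resize(a,(800,600),interpolation=cv2.INTER_CUBIC);b=cv2.resize(b,(800,533),interpolation=cv2.INTER_CUBIC)
cv2.imwrite('pics/topz.png',a[:,:,::-1]);cv2.imwrite('pics/scz.png',b[:,:,::-1])
# base disk
f=load('top0')
for uv in [(306,225),(277,226),(338,226),(306,253),(265,199),(420,172),(360,317)]:
    print(uv,depthpt(f,uv).round(4),plane(f,uv,0.012).round(4))
```

```text
(306, 225) [ 0.5565 -0.0352  0.0723] [ 0.5697 -0.0348  0.012 ]
(277, 226) [0.5697 0.0418 0.0095] [0.5692 0.0416 0.012 ]
(338, 226) [ 0.5675 -0.1198 -0.0016] [ 0.5646 -0.1189  0.012 ]
(306, 253) [ 0.4952 -0.0329  0.0112] [ 0.4951 -0.0329  0.012 ]
(265, 199) [0.6256 0.0664 0.0768] [0.6436 0.0725 0.012 ]
(420, 172) [ 0.6463 -0.2998  0.1957] [ 0.7071 -0.346   0.012 ]
(360, 317) [ 0.3255 -0.1585  0.0823] [ 0.3267 -0.1657  0.012 ]
```

View pics/topz.png

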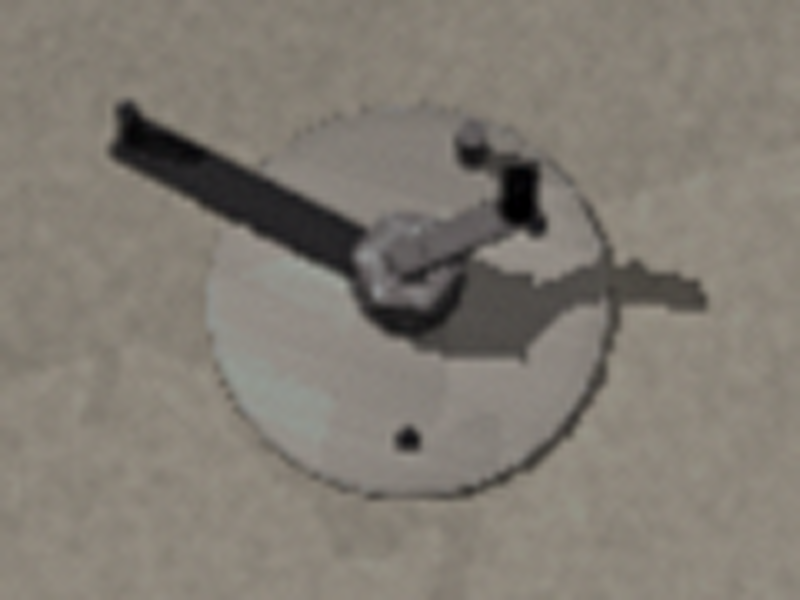

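View pics/scz.png

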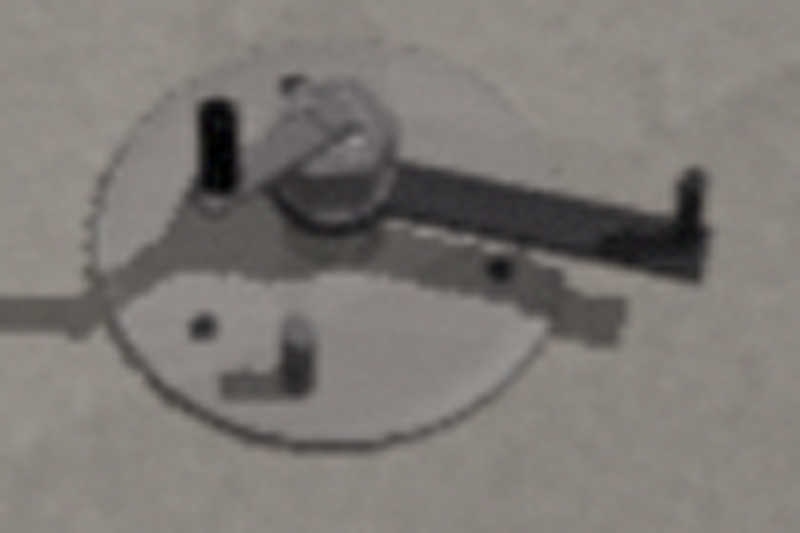

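Run:
```python
from h import *
t=load('top0');s=load('scene0')
T=lambda x,y:(245+(x+.5)/6.6667-.5,180+(y+.5)/6.6667-.5)
S=lambda x,y:(285+(x+.5)/7.619-.5,255+(y+.5)/7.619-.5)
def tri(a,b):
    A=[];B=[]
    for f,uv in((t,a),(s,b)):
        c,d=ray(f,uv);d/=np.linalg.norm(d);M=np.eye(3)-np.outer(d,d);A.append(M);B.append(M@c)
    X=np.linalg.lstsq(np.vstack(A),np.hstack(B),rcond=None)[0]
    return X.round(4),np.abs(np.vstack(A)@X-np.hstack(B)).max().round(4)
print('base top', plane(t,T(408,300),.012), plane(s,S(330,245),.012))
print('pin',tri(T(473,133),S(299,325)),plane(t,T(473,133),.048),plane(s,S(299,325),.048))
print('prong',tri(T(127,107),S(692,175)),plane(t,T(127,107),.088),plane(s,S(692,175),.088))
print('knob',tri(T(520,168),S(218,105)),plane(t,T(520,168),.123),plane(s,S(218,105),.123))
o=r.get_obs();print(cv2.Rodrigues(np.array(o['orientation']))[0].round(3))
```

```text
base top [ 0.57081902 -0.0342591   0.012     ] [ 0.58211371 -0.03763285  0.012     ]
pin (array([ 0.629 , -0.0609,  0.0461]), np.float64(0.0005)) [ 0.62839322 -0.06139412  0.048     ] [ 0.63020693 -0.06068234  0.048     ]
prong (array([0.6313, 0.0684, 0.0877]), np.float64(0.0002)) [0.63129006 0.06864957 0.088     ] [0.63147048 0.06809664 0.088     ]
knob (array([ 0.593 , -0.0767,  0.1275]), np.float64(0.0)) [ 0.59424372 -0.0767636   0.123     ] [ 0.59009261 -0.07607015  0.123     ]
[[ 0.257 -0.966 -0.   ]
 [-0.966 -0.257  0.001]
 [-0.001  0.    -1.   ]]
```

Request:
apply_moves(
  dp=[
    [0,0,-0.4],
    [-0.08,-0.32,0],
    [-0.08,-0.32,0],
    [-0.08,-0.32,0],
    [-0.08,-0.32,0],
    [-0.08,-0.32,0],
    [-0.08,-0.32,0],
    [-0.08,-0.32,0],
    [-0.29,-0.18,0],
    [-0.29,-0.18,0],
    [-0.29,-0.18,0],
    [-0.29,-0.18,0],
    [-0.29,-0.18,0],
    [-0.29,-0.18,0],
    [-0.29,-0.18,0],
    [0,0,0],
  ],
  twist=[
    [0,0,0],
    [0,0,0],
    [0,0,0],
    [0,0,0],
    [0,0,0],
    [0,0,0],
    [0,0,0],
    [0,0,0],
    [0,0,0],
    [0,0,0],
    [0,0,0],
    [0,0,0],
    [0,0,0],
    [0,0,0],
    [0,0,0],
    [0,0,0],
  ],
  jaw=[0,0,0,0,0,0,0,0,0,0,0,0,0,0,0,0],
  grip_force=20,
)

```text
clock: 1.75
tcp_pos: [0.5111, -0.2287, 0.4476]
orientation: [-2.485, 1.919, 0.017]
contact_force: [0.2, -0.7, 0.5]
grip_width: 0.0853
```

Request:
apply_moves(
  dp=[
    [-0.29,-0.21,0.08],
    [-0.29,-0.21,0.08],
    [-0.29,-0.21,0.08],
    [-0.29,-0.21,0.08],
    [-0.29,-0.21,0.08],
    [0,0,0],
    [0,0,0],
  ],
  twist=[
    [0,0,0],
    [0,0,0],
    [0,0,0],
    [0,0,0],
    [0,0,0],
    [0,0,0],
    [0,0,0],
  ],
  jaw=[0,0,0,0,0,0,0],
)

```text
clock: 2.45
tcp_pos: [0.5906, -0.024, 0.3975]
orientation: [2.484, -1.923, -0.017]
contact_force: [-0.5, -0.8, -0.5]
grip_width: 0.0853
```

Run:
```python
from h import *
f=shot('wrist','w1'); o=f['obs']; print(o['tcp_pos'],o['orientation'],o['qvel'],o['contact_force'],o['joints'])
```

```text
[ 0.59063292 -0.02398264  0.39754629] [ 2.48358574 -1.9230866  -0.01724694] [-0.04160672  0.01938374 -0.03100479 -0.00251981 -0.0187879  -0.01064395
 -0.00894678] [-0.53246663 -0.75611078 -0.4785492 ] [ 0.16126765  0.36593178 -0.28650252  1.75107418  0.10847902  1.0490921
 -1.47998885]
```

View pics/w1.png

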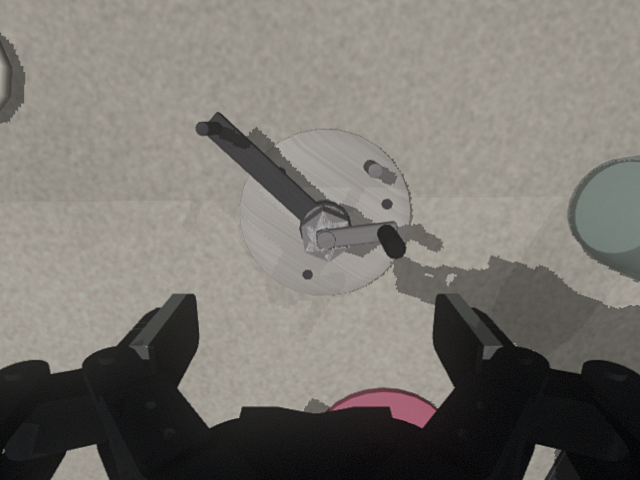

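Run:
```python
from h import *
f=load('w1');c=-cam(f)[0].T@cam(f)[1];print(c)
ax=None
for n,uv,z in [('base',(325.5,212),.012),('stud',(326,240),.084),('prong',(204,128),.088),('pin',(376,170),.048),('knob',(397,248),.123)]:
    p=plane(f,uv,z)
    print(n,p.round(4),depthpt(f,uv).round(4))
cv2.imwrite('pics/w1z.png',cv2.resize(f['color'][100:300,180:450],(800,592),interpolation=cv2.INTER_CUBIC)[:,:,::-1])
```

```text
[ 0.65521065 -0.0078604   0.36706163]
base [ 0.5796 -0.0344  0.012 ] [ 0.593  -0.0297  0.0752]
stud [ 0.5743 -0.0349  0.084 ] [ 0.5748 -0.0347  0.0858]
prong [0.6318 0.0672 0.088 ] [0.6319 0.0669 0.0889]
pin [ 0.6309 -0.0621  0.048 ] [ 0.631  -0.0618  0.0497]
knob [ 0.5918 -0.0772  0.123 ] [ 0.5924 -0.0765  0.1254]
```

View pics/w1z.png

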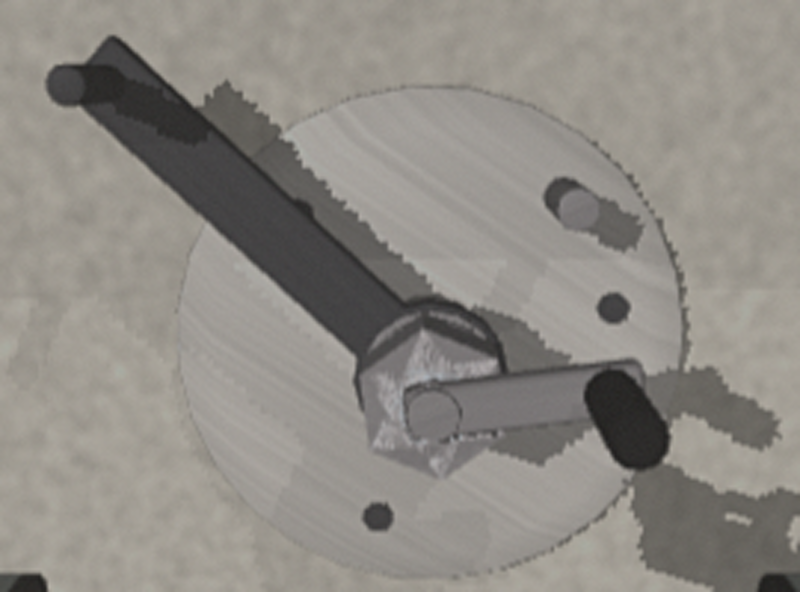

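```bash
cat >> h.py <<'E'
def st(o=None):
    o=o or r.get_obs();R=cv2.Rodrigues(np.array(o['orientation'],float))[0]
    return np.array(o['tcp_pos'])+R[:,2]*r.hold_point_z,R,o
def todp(targets):
    """world grasp-point targets sequence -> dp per step, scaled"""
    g,R,o=st(); print('clk',o['clock'],'grasp',g.round(4),'F',np.round(o['contact_force'],2),'yaw',np.degrees(np.arctan2(R[1,0],R[0,0])).round(1),'zax',R[:,2].round(4),'w',round(o['grip_width'],4))
    p=g; out=[]
    for T in targets:
        d=R.T@(np.array(T)-p)/.12; out.append(d.round(3).tolist()); p=np.array(T)
    print(out)
A=np.array([.574,-.035])
def circ(rad,deg,z): a=np.radians(deg); return [A[0]+rad*np.cos(a),A[1]+rad*np.sin(a),z]
E
python3 - <<'E'
from h import *
todp([(.632,.067,.243),(.632,.067,.075)])
E
```

```text
clk 2.5 grasp [ 0.5891 -0.0224  0.2429] F [-0.4  -0.27  0.77] yaw -75.5 zax [-0.0089  0.0073 -0.9999] w 0.085
[[-0.631, -0.532, 0.001], [0.013, -0.009, 1.4]]
```

Request:
apply_moves(
  dp=[
    [-0.21,-0.18,0],
    [-0.21,-0.18,0],
    [-0.21,-0.18,0],
    [0,0,0.28],
    [0,0,0.28],
    [0,0,0.28],
    [0,0,0.28],
    [0,0,0],
  ],
  twist=[
    [0.003,0.004,0],
    [0,0,0],
    [0,0,0],
    [0,0,0],
    [0,0,0],
    [0,0,0],
    [0,0,0],
    [0,0,0],
  ],
  jaw=[0,0,0,0,0,0,0,0],
)

```text
clock: 3.3
tcp_pos: [0.6377, 0.0531, 0.2626]
orientation: [2.464, -1.948, 0.013]
contact_force: [-0.6, 0.1, -0.5]
grip_width: 0.0852
```

Run:
```python
from h import *
todp([(.632,.067,.075)])
f=shot('wrist','w2')
```

```text
clk 3.3 grasp [0.6387 0.0523 0.1079] F [-0.6   0.14 -0.55] yaw -76.7 zax [ 0.0062 -0.0053 -1.    ] w 0.0852
[[-0.134, 0.027, 0.273]]
```

View pics/w2.png

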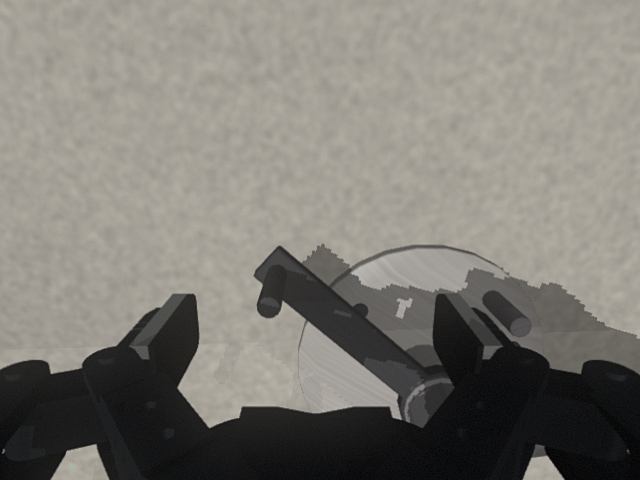

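The prong top (267,310) lies between the open fingers, a little left of centre, which agrees with the computed shift.

Request:
apply_moves(
  dp=[
    [-0.134,0.027,0],
    [0,0,0.14],
    [0,0,0.13],
    [0,0,0],
    [0,0,0],
  ],
  twist=[
    [0,0,0],
    [0,0,0],
    [0,0,0],
    [0,0,0],
    [0,0,0],
  ],
  jaw=[0,0,60,120,160],
  grip_force=20,
)

```text
clock: 3.85
tcp_pos: [0.6343, 0.0683, 0.2369]
orientation: [-2.454, 1.946, -0.028]
contact_force: [-0.2, 0.3, 0.3]
grip_width: 0.0441
```

Run:
```python
from h import *
todp([(.632,.067,.075)])
f=shot('wrist','w3')
```

```text
clk 3.85 grasp [0.6374 0.0677 0.0822] F [-0.23  0.26  0.35] yaw -76.8 zax [ 0.02   -0.0038 -0.9998] w 0.0441
[[-0.005, 0.046, 0.059]]
```

View pics/w3.png

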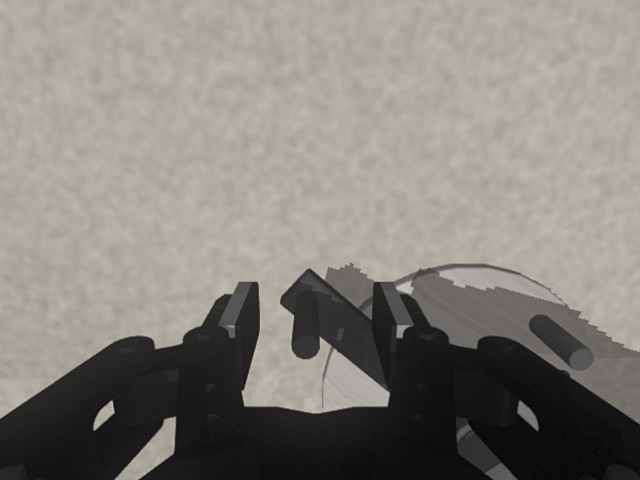

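Request:
apply_moves(
  dp=[
    [0,0.02,0.06],
    [0,0,0],
    [0,0,0],
    [0,0,0],
    [0,0,0],
  ],
  twist=[
    [-0.009,-0.004,0],
    [0,0,0],
    [0,0,0],
    [0,0,0],
    [0,0,0],
  ],
  jaw=[160,200,255,255,255],
  grip_force=20,
)

```text
clock: 4.4
tcp_pos: [0.6327, 0.0688, 0.2301]
orientation: [-2.46, 1.949, 0.002]
contact_force: [0.3, 1.6, -0.7]
grip_width: 0.0093
```

Run:
```python
from h import *
todp([(.632,.067,.075)])
print(r.get_obs()['moment'])
```

```text
clk 4.4 grasp [0.6328 0.0692 0.0754] F [ 0.25  1.62 -0.7 ] yaw -76.8 zax [ 7.0e-04  2.8e-03 -1.0e+00] w 0.0093
[[0.017, 0.011, 0.003]]
[ 0.10669056 -0.04623626 -0.02557041]
```

Run:
```python
from h import *
todp([circ(.118,60.5-4*i,.0755) for i in range(1,16)])
```

```text
clk 4.4 grasp [0.6328 0.0692 0.0754] F [ 0.25  1.62 -0.7 ] yaw -76.8 zax [ 7.0e-04  2.8e-03 -1.0e+00] w 0.0093
[[0.059, -0.04, -0.001], [0.052, -0.045, -0.0], [0.055, -0.042, -0.0], [0.057, -0.038, -0.0], [0.06, -0.034, -0.0], [0.062, -0.029, -0.0], [0.064, -0.025, -0.0], [0.066, -0.02, -0.0], [0.067, -0.016, -0.0], [0.068, -0.011, -0.0], [0.068, -0.006, -0.0], [0.069, -0.002, -0.0], [0.069, 0.003, -0.0], [0.068, 0.008, -0.0], [0.067, 0.013, -0.0]]
```

Request:
apply_moves(
  dp=[
    [0.055,-0.04,0],
    [0.052,-0.045,0],
    [0.055,-0.042,0],
    [0.057,-0.038,0],
    [0.06,-0.034,0],
    [0.062,-0.029,0],
    [0.064,-0.025,0],
  ],
  twist=[
    [0,0,0],
    [0,0,0],
    [0,0,0],
    [0,0,0],
    [0,0,0],
    [0,0,0],
    [0,0,0],
  ],
  jaw=[255,255,255,255,255,255,255],
)

```text
clock: 5.1
tcp_pos: [0.6764, 0.0291, 0.2301]
orientation: [-2.46, 1.943, 0.006]
contact_force: [0.8, 4.1, -0.9]
grip_width: 0.0092
```

Run:
```python
from h import *
g,R,o=st();d=g[:2]-A;print(np.hypot(*d),np.degrees(np.arctan2(d[1],d[0])))
a=np.degrees(np.arctan2(d[1],d[0]))
todp([circ(.118,a-4*i,.0755) for i in range(1,12)])
```

```text
0.12161024745765263 32.49951170296564
clk 5.1 grasp [0.6766 0.0303 0.0754] F [ 0.85  4.13 -0.87] yaw -76.6 zax [ 0.0011  0.0077 -1.    ] w 0.0092
[[0.075, 0.008, -0.002], [0.067, -0.016, -0.0], [0.068, -0.011, -0.0], [0.068, -0.006, -0.0], [0.069, -0.001, -0.0], [0.069, 0.003, -0.001], [0.068, 0.008, -0.001], [0.067, 0.013, -0.001], [0.066, 0.018, -0.001], [0.065, 0.022, -0.001], [0.063, 0.027, -0.001]]
```

Request:
apply_moves(
  dp=[
    [0.072,-0.005,0],
    [0.067,-0.014,0],
    [0.068,-0.01,0],
    [0.068,-0.005,0],
    [0.069,0,0],
    [0.069,0.004,0],
    [0.068,0.008,0],
    [0.067,0.013,0],
  ],
  twist=[
    [0,-0.003,0],
    [0,0,0],
    [0,0,0],
    [0,0,0],
    [0,0,0],
    [0,0,0],
    [0,0,0],
    [0,0,0],
  ],
  jaw=[255,255,255,255,255,255,255,255],
)

```text
clock: 5.9
tcp_pos: [0.6965, -0.041, 0.2301]
orientation: [-2.452, 1.939, 0.007]
contact_force: [0.9, 2.6, 1.1]
grip_width: 0.0091
```

Run:
```python
from h import *
g,R,o=st();d=g[:2]-A;print(np.hypot(*d),np.degrees(np.arctan2(d[1],d[0])))
a=np.degrees(np.arctan2(d[1],d[0]))
todp([circ(.119,a-2*i,.0755) for i in range(1,9)])
f=shot('wrist','w4')
```

```text
0.12347218929439488 -1.7613543508046814
clk 5.9 grasp [ 0.6974 -0.0388  0.0754] F [0.9  2.56 1.13] yaw -76.7 zax [ 0.0061  0.0145 -0.9999] w 0.0091
[[0.024, 0.046, -0.002], [0.033, 0.011, -0.001], [0.033, 0.012, -0.001], [0.032, 0.013, -0.001], [0.032, 0.014, -0.001], [0.031, 0.015, -0.001], [0.031, 0.016, -0.001], [0.03, 0.017, -0.001]]
```

View pics/w4.png

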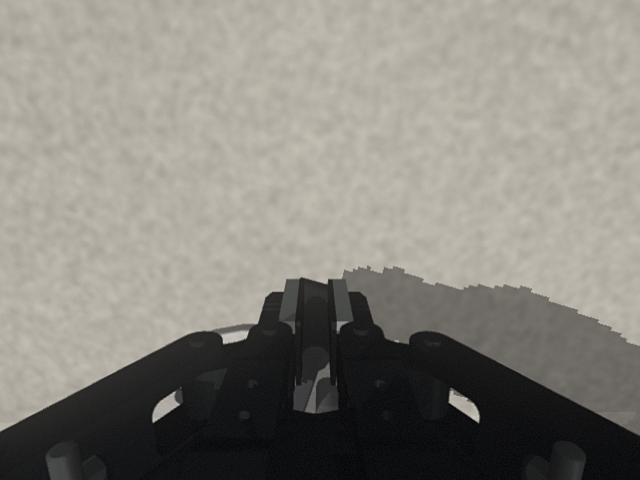

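Request:
apply_moves(
  dp=[
    [0.02,0.03,0],
    [0.03,0.025,0],
    [0.033,0.012,0],
  ],
  twist=[
    [-0.004,0.006,0],
    [0,0,0],
    [0,0,0],
  ],
  jaw=[255,255,255],
)

```text
clock: 6.25
tcp_pos: [0.6934, -0.0543, 0.2303]
orientation: [-2.456, 1.946, -0.012]
contact_force: [2.4, 13.4, -2.1]
grip_width: 0.0093
```

Run:
```python
from h import *
g,R,o=st();d=g[:2]-A;print(np.hypot(*d),np.degrees(np.arctan2(d[1],d[0])))
a=np.degrees(np.arctan2(d[1],d[0]))
todp([circ(.118,a-1*i,.0755) for i in range(1,5)])
```

```text
0.12259971604325867 -8.959432597062856
clk 6.25 grasp [ 0.6951 -0.0541  0.0756] F [ 2.38 13.44 -2.07] yaw -76.8 zax [ 0.0109  0.0014 -0.9999] w 0.0093
[[0.001, 0.042, 0.001], [0.016, 0.007, -0.0], [0.016, 0.007, -0.0], [0.015, 0.007, -0.0]]
```

Request:
apply_moves(
  dp=[
    [0.012,0.006,0],
    [0.012,0.003,0],
    [0,0,0],
  ],
  twist=[
    [0,0,0],
    [0,0,0],
    [0,0,0],
  ],
  jaw=[255,255,255],
)

```text
clock: 6.55
tcp_pos: [0.6932, -0.0545, 0.2303]
orientation: [-2.456, 1.941, -0.01]
contact_force: [2.5, 0.1, 0.6]
grip_width: 0.0091
```

Run:
```python
from h import *
g,R,o=st();d=g[:2]-A;print(np.hypot(*d),np.degrees(np.arctan2(d[1],d[0])))
todp([])
f=shot('top','t2');f=shot('scene','s2')
cv2.imwrite('pics/s2z.png',cv2.resize(f['color'][225:325,285:395],(660,600),interpolation=cv2.INTER_CUBIC)[:,:,::-1])
```

```text
0.12255254915669582 -8.815347061367289
clk 6.55 grasp [ 0.6951 -0.0538  0.0756] F [2.45 0.06 0.57] yaw -76.6 zax [ 0.0123  0.0049 -0.9999] w 0.0091
[]
```

View pics/s2z.png

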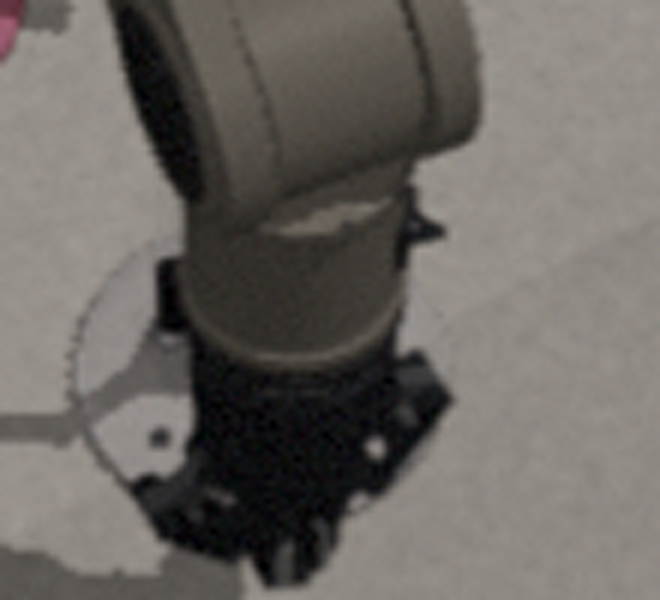

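Request:
apply_moves(
  dp=[
    [0.01,0,0],
    [0,0,0],
    [0,0,0],
    [0,0,-0.3],
    [0,0,-0.35],
    [0,0.3,-0.35],
    [0,0.3,-0.35],
    [0,0,0],
  ],
  twist=[
    [0,0,0],
    [0,0,0],
    [0,0,0],
    [0,0,0],
    [0,0,0],
    [-0.004,-0.004,0],
    [0,0,0],
    [0,0,0],
  ],
  jaw=[255,150,120,100,60,0,0,0],
)

```text
clock: 7.45
tcp_pos: [0.625, -0.0771, 0.3862]
orientation: [2.457, -1.95, -0.018]
contact_force: [0.4, -0.7, 0.5]
grip_width: 0.0852
```

Run:
```python
from h import *
todp([])
f=shot('wrist','w5')
```

```text
clk 7.45 grasp [ 0.6232 -0.0765  0.2315] F [ 0.43 -0.72  0.46] yaw -76.9 zax [-0.0116  0.0037 -0.9999] w 0.0852
[]
```

View pics/w5.png

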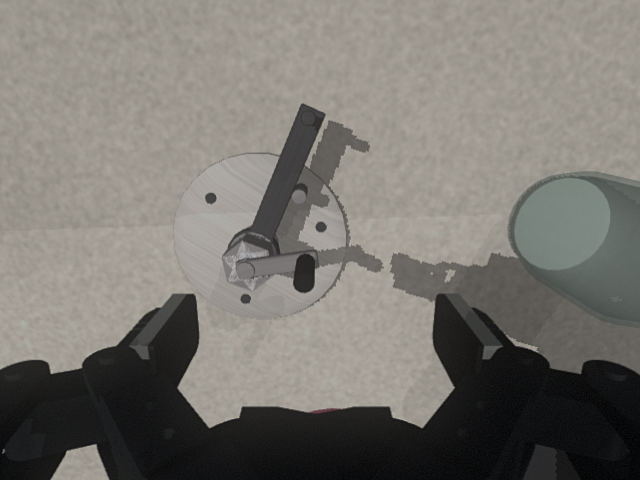

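Run:
```python
from h import *
f=load('w5')
cv2.imwrite('pics/w5z.png',cv2.resize(f['color'][90:330,160:360],(500,600),interpolation=cv2.INTER_CUBIC)[:,:,::-1])
for n,uv,z in [('stud',(246,268),.084),('prong',(308,118),.088),('pin',(299,197),.048),('knob',(304,284),.123)]:
    p=plane(f,uv,z);d=p[:2]-A
    print(n,p.round(4),depthpt(f,uv).round(4),np.hypot(*d).round(4),np.degrees(np.arctan2(d[1],d[0])).round(1))
todp([(.592,-.077,.25),(.592,-.077,.108)])
```

```text
stud [ 0.5764 -0.0352  0.084 ] [ 0.577  -0.0354  0.0854] 0.0024 -5.3
prong [ 0.6901 -0.0562  0.088 ] [ 0.69   -0.0562  0.0901] 0.118 -10.3
pin [ 0.6299 -0.0616  0.048 ] [ 0.6303 -0.0616  0.0497] 0.062 -25.5
knob [ 0.5905 -0.0771  0.123 ] [ 0.5909 -0.077   0.1239] 0.0452 -68.6
clk 7.5 grasp [ 0.6233 -0.076   0.229 ] F [-0.18 -0.17  0.24] yaw -76.9 zax [-0.0138  0.0043 -0.9999] w 0.0855
[[-0.053, 0.258, -0.171], [0.009, -0.015, 1.183]]
```

View pics/w5z.png

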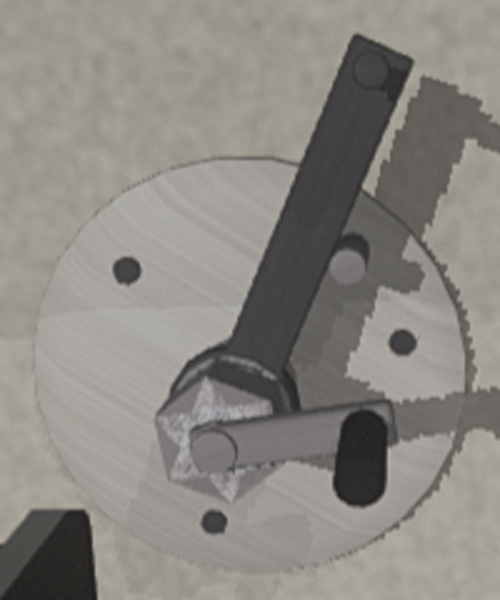

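Request:
apply_moves(
  dp=[
    [-0.065,0.28,0],
    [0,0,0],
    [0,0,0.27],
    [0,0,0.27],
    [0,0,0],
    [0,0,0],
  ],
  twist=[
    [0.006,0.0035,0],
    [0,0,0],
    [0,0,0],
    [0,0,0],
    [0,0,0],
    [0,0,0],
  ],
  jaw=[0,0,0,0,0,0],
)

```text
clock: 8.1
tcp_pos: [0.5896, -0.0793, 0.314]
orientation: [2.454, -1.952, -0.005]
contact_force: [0.4, -0.0, 0.2]
grip_width: 0.0855
```

Run:
```python
from h import *
todp([(.591,-.077,.25),(.591,-.077,.108)])
f=shot('wrist','w6')
```

```text
clk 8.1 grasp [ 0.5887 -0.0797  0.1593] F [ 0.4  -0.03  0.18] yaw -77.0 zax [-0.0062 -0.0026 -1.    ] w 0.0855
[[-0.017, -0.019, -0.756], [-0.001, -0.008, 1.183]]
```

View pics/w6.png

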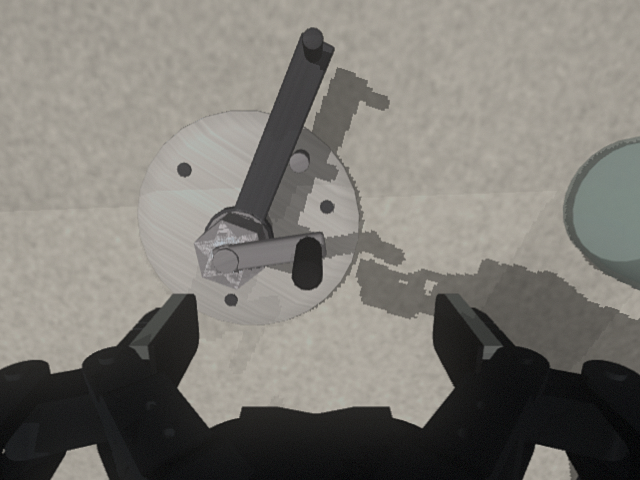

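Request:
apply_moves(
  dp=[
    [-0.017,-0.022,0.15],
    [0,0,0.15],
    [0,0,0.13],
    [0,0,0],
    [0,0,0],
    [0,0,0],
  ],
  twist=[
    [0,0.003,0],
    [0,0,0],
    [0,0,0],
    [0,0,0],
    [0,0,0],
    [0,0,0],
  ],
  jaw=[0,0,0,60,120,150],
)

```text
clock: 8.75
tcp_pos: [0.5956, -0.0773, 0.2673]
orientation: [2.454, -1.954, 0.016]
contact_force: [-1.2, -0.2, -0.9]
grip_width: 0.0437
```

Run:
```python
from h import *
todp([(.591,-.077,.108)])
f=shot('wrist','w7')
```

```text
clk 8.75 grasp [ 0.5964 -0.0789  0.1126] F [-1.18 -0.2  -0.9 ] yaw -77.0 zax [ 0.005  -0.01   -0.9999] w 0.0437
[[-0.026, 0.04, 0.038]]
```

View pics/w7.png

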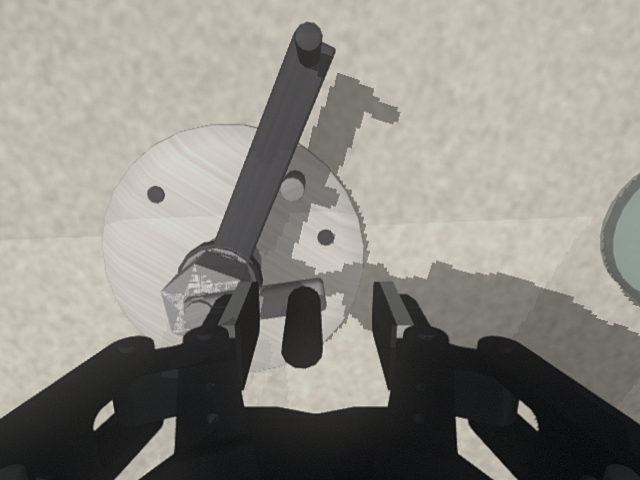

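Request:
apply_moves(
  dp=[
    [-0.01,0.037,0.035],
    [0,0,0],
    [0,0,0],
    [0,0,0],
  ],
  twist=[
    [-0.001,-0.005,0],
    [0,0,0],
    [0,0,0],
    [0,0,0],
  ],
  jaw=[160,200,255,255],
  grip_force=20,
)

```text
clock: 9.2
tcp_pos: [0.5909, -0.0759, 0.2646]
orientation: [-2.456, 1.953, -0.001]
contact_force: [0.3, -0.6, -1.0]
grip_width: 0.0137
```

```bash
cat >> h.py <<'E'
def rot(z,step,n,rad=.045,a0=None):
    g,R,o=st();d=g[:2]-A;a=np.degrees(np.arctan2(d[1],d[0]))
    F=np.array(o['contact_force'])[:2];u=np.array([np.cos(np.radians(a)),np.sin(np.radians(a))]);t=np.array([-u[1],u[0]])
    print('rad %.4f ang %.1f Frad %.2f Ftan(ccw) %.2f Mz %.3f'%(np.hypot(*d),a,F@u,F@t,o['moment'][2]))
    todp([circ(rad,a-step*i,z) for i in range(1,n+1)])
E
python3 - <<'E'
from h import *
rot(.108,8,12)
E
```

```text
rad 0.0441 ang -66.9 Frad 0.66 Ftan(ccw) 0.06 Mz -0.034
clk 9.2 grasp [ 0.5913 -0.0755  0.1099] F [ 0.31 -0.59 -0.96] yaw -77.0 zax [ 0.0026  0.002  -1.    ] w 0.0137
[[0.013, 0.051, 0.016], [-0.002, 0.052, -0.0], [-0.009, 0.052, -0.0], [-0.016, 0.05, -0.0], [-0.023, 0.047, -0.0], [-0.029, 0.043, -0.0], [-0.035, 0.039, -0.0], [-0.04, 0.034, -0.0], [-0.044, 0.028, -0.0], [-0.048, 0.021, 0.0], [-0.05, 0.014, 0.0], [-0.052, 0.007, 0.0]]
```

Request:
apply_moves(
  dp=[
    [0.006,0.052,0],
    [-0.002,0.052,0.001],
    [-0.009,0.052,0.001],
    [-0.016,0.05,0.001],
    [-0.023,0.047,0.001],
    [-0.029,0.043,0.001],
  ],
  twist=[
    [0,0,0],
    [0,0,0],
    [0,0,0],
    [0,0,0],
    [0,0,0],
    [0,0,0],
  ],
  jaw=[255,255,255,255,255,255],
)

```text
clock: 9.8
tcp_pos: [0.5526, -0.074, 0.2641]
orientation: [-2.454, 1.949, -0.004]
contact_force: [3.7, 3.6, -4.8]
grip_width: 0.0131
```

Run:
```python
from h import *
rot(.1095,8,12)
```

```text
rad 0.0434 ang -118.0 Frad -4.95 Ftan(ccw) 1.57 Mz 0.030
clk 9.8 grasp [ 0.5536 -0.0733  0.1094] F [ 3.72  3.63 -4.81] yaw -76.9 zax [ 0.0068  0.0043 -1.    ] w 0.0131
[[-0.027, 0.046, -0.001], [-0.042, 0.031, -0.0], [-0.046, 0.025, -0.0], [-0.049, 0.019, -0.0], [-0.051, 0.012, 0.0], [-0.052, 0.004, 0.0], [-0.052, -0.003, 0.0], [-0.051, -0.01, 0.0], [-0.049, -0.017, 0.0], [-0.047, -0.024, 0.0], [-0.043, -0.03, 0.0], [-0.038, -0.036, 0.0]]
```

Request:
apply_moves(
  dp=[
    [-0.036,0.038,0.003],
    [-0.042,0.031,0.002],
    [-0.046,0.025,0.002],
    [-0.049,0.018,0.002],
    [-0.051,0.011,0.002],
    [-0.052,0.004,0.002],
  ],
  twist=[
    [0,0,0],
    [0,0,0],
    [0,0,0],
    [0,0,0],
    [0,0,0],
    [0,0,0],
  ],
  jaw=[255,255,255,255,255,255],
)

```text
clock: 10.4
tcp_pos: [0.5294, -0.0445, 0.2635]
orientation: [-2.452, 1.95, -0.013]
contact_force: [3.9, 0.9, -2.1]
grip_width: 0.013
```

Run:
```python
from h import *
rot(.1085,8,12)
```

```text
rad 0.0438 ang -167.8 Frad -3.99 Ftan(ccw) -0.08 Mz -0.027
clk 10.4 grasp [ 0.5312 -0.0443  0.1088] F [ 3.88  0.92 -2.11] yaw -77.0 zax [ 0.0118  0.0019 -0.9999] w 0.013
[[-0.052, 0.006, 0.002], [-0.051, -0.012, 0.0], [-0.049, -0.019, 0.0], [-0.046, -0.025, 0.0], [-0.042, -0.031, 0.0], [-0.037, -0.037, 0.0], [-0.032, -0.042, 0.0], [-0.026, -0.046, 0.001], [-0.019, -0.049, 0.001], [-0.012, -0.051, 0.001], [-0.005, -0.052, 0.001], [0.003, -0.052, 0.001]]
```

Request:
apply_moves(
  dp=[
    [-0.052,-0.012,0.002],
    [-0.051,-0.019,0.002],
    [-0.049,-0.019,0.002],
    [-0.046,-0.025,0.002],
    [-0.042,-0.031,0.002],
    [-0.037,-0.037,0.002],
  ],
  twist=[
    [-0.003,0,0],
    [-0.003,0,0],
    [0,0,0],
    [0,0,0],
    [0,0,0],
    [0,0,0],
  ],
  jaw=[255,255,255,255,255,255],
)

```text
clock: 11.0
tcp_pos: [0.5389, -0.0066, 0.2629]
orientation: [2.453, -1.954, 0.001]
contact_force: [1.2, -1.0, 4.2]
grip_width: 0.0134
```

Run:
```python
from h import *
rot(.108,6,12)
```

```text
rad 0.0451 ang 142.0 Frad -1.56 Ftan(ccw) 0.10 Mz -0.006
clk 11.0 grasp [ 0.5384 -0.0073  0.1082] F [ 1.17 -1.04  4.19] yaw -77.1 zax [-0.0028 -0.0044 -1.    ] w 0.0134
[[-0.023, -0.032, 0.002], [-0.02, -0.034, -0.0], [-0.016, -0.036, -0.0], [-0.012, -0.037, -0.0], [-0.008, -0.038, -0.0], [-0.004, -0.039, -0.0], [-0.0, -0.039, -0.0], [0.004, -0.039, -0.0], [0.008, -0.038, -0.0], [0.012, -0.037, -0.0], [0.016, -0.036, -0.0], [0.02, -0.034, -0.0]]
```

Request:
apply_moves(
  dp=[
    [-0.023,-0.032,0],
    [-0.02,-0.034,0],
    [-0.016,-0.036,0],
    [-0.012,-0.037,0],
    [-0.008,-0.038,0.001],
    [-0.004,-0.039,0.001],
  ],
  twist=[
    [0,0,0],
    [0,0,0],
    [0,0,0],
    [0,0,0],
    [0,0,0],
    [0,0,0],
  ],
  jaw=[255,255,255,255,255,255],
)

```text
clock: 11.6
tcp_pos: [0.5634, 0.0107, 0.2624]
orientation: [2.452, -1.953, -0.002]
contact_force: [-0.8, -1.6, 4.8]
grip_width: 0.013
```

Run:
```python
from h import *
rot(.1078,6,12)
```

```text
rad 0.0464 ang 104.2 Frad -1.39 Ftan(ccw) 1.17 Mz -0.025
clk 11.6 grasp [0.5626 0.01   0.1077] F [-0.79 -1.63  4.79] yaw -77.1 zax [-0.005  -0.0047 -1.    ] w 0.013
[[0.013, -0.039, -0.001], [0.005, -0.039, -0.0], [0.009, -0.038, -0.0], [0.013, -0.037, -0.0], [0.017, -0.035, -0.0], [0.021, -0.033, -0.0], [0.024, -0.031, -0.0], [0.027, -0.028, -0.0], [0.03, -0.025, -0.0], [0.032, -0.022, -0.0], [0.035, -0.019, 0.0], [0.036, -0.015, 0.0]]
```

Request:
apply_moves(
  dp=[
    [0.006,-0.039,0],
    [0.006,-0.039,0],
    [0.009,-0.038,0],
    [0.013,-0.037,0],
    [0.017,-0.035,0.001],
    [0.021,-0.033,0.001],
  ],
  twist=[
    [0,0,0],
    [0,0,0],
    [0,0,0],
    [0,0,0],
    [0,0,0],
    [0,0,0],
  ],
  jaw=[255,255,255,255,255,255],
)

```text
clock: 12.2
tcp_pos: [0.5921, 0.0099, 0.2619]
orientation: [2.451, -1.95, -0.009]
contact_force: [-3.8, 1.0, 8.5]
grip_width: 0.0134
```

Run:
```python
from h import *
rot(.1074,4,12,rad=.046)
```

```text
rad 0.0473 ang 69.6 Frad -0.42 Ftan(ccw) 3.85 Mz -0.026
clk 12.2 grasp [0.5905 0.0094 0.1072] F [-3.76  0.95  8.53] yaw -77.0 zax [-0.0103 -0.0037 -0.9999] w 0.0134
[[0.025, -0.016, -0.002], [0.017, -0.021, -0.0], [0.018, -0.019, -0.0], [0.02, -0.018, -0.0], [0.021, -0.017, -0.0], [0.022, -0.015, -0.0], [0.023, -0.014, -0.0], [0.024, -0.012, -0.0], [0.025, -0.01, -0.0], [0.025, -0.009, -0.0], [0.026, -0.007, -0.0], [0.026, -0.005, -0.0]]
```

Request:
apply_moves(
  dp=[
    [0.02,-0.013,-0.003],
    [0.017,-0.014,-0.002],
  ],
  twist=[
    [0.0025,0,0],
    [0.0025,0,0],
  ],
  jaw=[255,255],
)

```text
clock: 12.4
tcp_pos: [0.5957, 0.0074, 0.262]
orientation: [2.457, -1.953, -0.005]
contact_force: [-5.3, 0.4, 6.3]
grip_width: 0.0135
```

Run:
```python
from h import *
rot(.1074,3,3,rad=.046)
r.grab_frame('top')
rot(.1074,3,6,rad=.046)
```

```text
rad 0.0473 ang 63.6 Frad -2.01 Ftan(ccw) 4.93 Mz -0.018
clk 12.4 grasp [0.595  0.0074 0.1073] F [-5.31  0.39  6.32] yaw -77.0 zax [-4.4e-03 -1.0e-04 -1.0e+00] w 0.0135
[[0.022, -0.008, -0.001], [0.014, -0.014, -0.0], [0.015, -0.014, -0.0]]
rad 0.0472 ang 63.1 Frad -1.13 Ftan(ccw) 2.56 Mz -0.016
clk 12.45 grasp [0.5954 0.0071 0.1073] F [-2.79  0.15  5.15] yaw -77.0 zax [-3.8e-03 -1.0e-04 -1.0e+00] w 0.0132
[[0.021, -0.008, -0.001], [0.014, -0.014, -0.0], [0.015, -0.014, -0.0], [0.015, -0.013, -0.0], [0.016, -0.012, -0.0], [0.017, -0.011, -0.0]]
```

Request:
apply_moves(
  dp=[
    [0.013,-0.011,-0.001],
    [0.013,-0.011,0],
    [0.014,-0.01,0],
  ],
  twist=[
    [0,0,0],
    [0,0,0],
    [0,0,0],
  ],
  jaw=[255,255,255],
)

```text
clock: 12.75
tcp_pos: [0.5993, 0.0057, 0.2618]
orientation: [2.456, -1.95, -0.015]
contact_force: [-4.3, 1.5, 10.0]
grip_width: 0.0133
```

Run:
```python
from h import *
rot(.1072,2.5,6,rad=.046)
```

```text
rad 0.0474 ang 60.0 Frad -0.87 Ftan(ccw) 4.49 Mz -0.031
clk 12.75 grasp [0.5977 0.006  0.1071] F [-4.32  1.49 10.03] yaw -76.9 zax [-0.0108  0.0022 -0.9999] w 0.0133
[[0.02, -0.004, -0.001], [0.012, -0.011, -0.0], [0.013, -0.011, -0.0], [0.013, -0.01, -0.0], [0.014, -0.01, -0.0], [0.014, -0.009, -0.0]]
```

Request:
apply_moves(
  dp=[
    [0.016,-0.009,-0.006],
    [0.017,-0.009,-0.004],
    [0.018,-0.008,-0.003],
  ],
  twist=[
    [0.003,0,0],
    [0.003,0,0],
    [0.002,0,0],
  ],
  jaw=[255,255,255],
)

```text
clock: 13.05
tcp_pos: [0.6015, 0.0025, 0.262]
orientation: [-2.459, 1.948, 0.012]
contact_force: [-4.5, 2.7, 6.9]
grip_width: 0.0134
```

Run:
```python
from h import *
rot(.1072,2.5,6,rad=.046)
```

```text
rad 0.0472 ang 55.2 Frad -0.34 Ftan(ccw) 5.19 Mz 0.040
clk 13.05 grasp [0.601  0.0037 0.1073] F [-4.46  2.69  6.88] yaw -76.8 zax [-0.0034  0.008  -1.    ] w 0.0134
[[0.019, -0.004, 0.0], [0.013, -0.01, -0.0], [0.014, -0.01, -0.0], [0.014, -0.009, -0.0], [0.014, -0.009, -0.0], [0.015, -0.008, -0.0]]
```

Request:
apply_moves(
  dp=[
    [0.02,-0.009,-0.003],
    [0.02,-0.008,-0.002],
    [0.02,-0.008,-0.002],
  ],
  twist=[
    [0.001,0.002,0],
    [0.001,0.002,0],
    [0.001,0.001,0],
  ],
  jaw=[255,255,255],
)

```text
clock: 13.35
tcp_pos: [0.6046, 0.0003, 0.2619]
orientation: [-2.463, 1.945, 0.005]
contact_force: [-4.8, 3.5, 6.7]
grip_width: 0.0136
```

Run:
```python
from h import *
rot(.1072,2.5,6,rad=.046)
```

```text
rad 0.0473 ang 49.7 Frad -0.42 Ftan(ccw) 5.99 Mz 0.015
clk 13.35 grasp [0.6045 0.0011 0.1072] F [-4.85  3.55  6.67] yaw -76.6 zax [-3.0e-04  4.6e-03 -1.0e+00] w 0.0136
[[0.02, -0.001, 0.0], [0.014, -0.009, -0.0], [0.014, -0.008, -0.0], [0.015, -0.008, -0.0], [0.015, -0.007, -0.0], [0.015, -0.006, -0.0]]
```

Request:
apply_moves(
  dp=[
    [0.021,-0.006,-0.002],
    [0.021,-0.006,-0.002],
    [0.021,-0.005,-0.002],
  ],
  twist=[
    [0.001,0.001,0],
    [0.001,0.001,0],
    [0.001,0.001,0],
  ],
  jaw=[255,255,255],
)

```text
clock: 13.65
tcp_pos: [0.6066, -0.0018, 0.2619]
orientation: [-2.466, 1.939, 0.004]
contact_force: [-6.0, 4.4, 6.3]
grip_width: 0.0134
```

Run:
```python
from h import *
rot(.1072,2.5,6,rad=.046)
```

```text
rad 0.0472 ang 46.1 Frad -0.94 Ftan(ccw) 7.37 Mz -0.011
clk 13.65 grasp [ 0.6067 -0.001   0.1072] F [-5.96  4.43  6.34] yaw -76.4 zax [ 7.0e-04  5.5e-03 -1.0e+00] w 0.0134
[[0.02, -0.0, -0.0], [0.015, -0.008, -0.0], [0.015, -0.007, -0.0], [0.015, -0.007, -0.0], [0.016, -0.006, -0.0], [0.016, -0.005, -0.0]]
```

Request:
apply_moves(
  dp=[
    [0.02,-0.005,-0.002],
  ],
  twist=[
    [0.001,0.001,0],
  ],
  jaw=[255],
)

```text
clock: 13.75
tcp_pos: [0.6071, -0.0024, 0.2619]
orientation: [-2.467, 1.937, 0.005]
contact_force: [-5.5, 4.2, 7.0]
grip_width: 0.0129
```

Run:
```python
from h import *
rot(.1072,2.5,3,rad=.046)
```

```text
rad 0.0472 ang 45.2 Frad -0.87 Ftan(ccw) 6.87 Mz -0.018
clk 13.75 grasp [ 0.6073 -0.0015  0.1072] F [-5.49  4.23  7.04] yaw -76.3 zax [ 9.0e-04  5.9e-03 -1.0e+00] w 0.0129
[[0.02, 0.0, -0.0], [0.015, -0.008, -0.0], [0.015, -0.007, -0.0]]
```

Request:
apply_moves(
  dp=[
    [0.022,-0.005,-0.002],
    [0.022,-0.005,-0.002],
  ],
  twist=[
    [0.001,0.001,0],
    [0.001,0.001,0],
  ],
  jaw=[255,255],
)

```text
clock: 13.95
tcp_pos: [0.6082, -0.0038, 0.2618]
orientation: [-2.469, 1.933, 0.005]
contact_force: [-4.8, 3.8, 5.7]
grip_width: 0.0134
```

Run:
```python
from h import *
rot(.1072,2.5,3,rad=.046)
```

```text
rad 0.0472 ang 43.2 Frad -0.91 Ftan(ccw) 6.04 Mz -0.020
clk 13.95 grasp [ 0.6084 -0.0027  0.1071] F [-4.8   3.78  5.75] yaw -76.1 zax [ 0.0011  0.007  -1.    ] w 0.0134
[[0.02, 0.001, -0.001], [0.015, -0.007, -0.0], [0.015, -0.007, -0.0]]
```

Request:
apply_moves(
  dp=[
    [0.023,-0.004,-0.002],
    [0.023,-0.004,-0.002],
  ],
  twist=[
    [0.001,0.001,0],
    [0.001,0.001,0],
  ],
  jaw=[255,255],
)

```text
clock: 14.15
tcp_pos: [0.6092, -0.0051, 0.2618]
orientation: [-2.471, 1.928, 0.006]
contact_force: [-5.1, 5.0, 6.7]
grip_width: 0.0136
```

Run:
```python
from h import *
rot(.1072,2.5,3,rad=.046)
r.grab_frame('top')
rot(.1072,2.5,3,rad=.046)
```

```text
rad 0.0472 ang 41.3 Frad -0.54 Ftan(ccw) 7.11 Mz -0.043
clk 14.15 grasp [ 0.6094 -0.0038  0.1072] F [-5.1   4.99  6.68] yaw -75.9 zax [ 0.0016  0.0084 -1.    ] w 0.0136
[[0.019, 0.001, -0.001], [0.015, -0.007, -0.0], [0.016, -0.006, -0.0]]
rad 0.0471 ang 41.1 Frad -0.62 Ftan(ccw) 7.01 Mz 0.036
clk 14.2 grasp [ 0.6096 -0.004   0.1072] F [-5.07  4.88  7.08] yaw -75.9 zax [ 0.0018  0.0084 -1.    ] w 0.0135
[[0.019, 0.001, -0.0], [0.015, -0.007, -0.0], [0.016, -0.006, -0.0]]
```

Request:
apply_moves(
  dp=[
    [0.024,-0.004,-0.002],
    [0.024,-0.003,-0.002],
  ],
  twist=[
    [0.001,0.002,0],
    [0.001,0.002,0],
  ],
  jaw=[255,255],
)

```text
clock: 14.4
tcp_pos: [0.6102, -0.0065, 0.2619]
orientation: [-2.475, 1.924, 0.002]
contact_force: [-4.2, 6.0, 6.2]
grip_width: 0.0135
```

Run:
```python
from h import *
rot(.1072,2.5,3,rad=.046)
r.grab_frame('top')
rot(.1072,2.5,3,rad=.046)
```

```text
rad 0.0472 ang 38.7 Frad 0.46 Ftan(ccw) 7.33 Mz -0.003
clk 14.4 grasp [ 0.6108 -0.0055  0.1072] F [-4.23  6.    6.24] yaw -75.7 zax [ 0.0034  0.0064 -1.    ] w 0.0135
[[0.019, 0.002, -0.0], [0.016, -0.006, -0.0], [0.016, -0.005, -0.0]]
rad 0.0471 ang 38.5 Frad -1.29 Ftan(ccw) 6.97 Mz -0.013
clk 14.45 grasp [ 0.6109 -0.0056  0.1072] F [-5.35  4.64  6.91] yaw -75.7 zax [ 0.0036  0.0062 -1.    ] w 0.0134
[[0.019, 0.002, -0.0], [0.016, -0.006, -0.0], [0.016, -0.005, -0.0]]
```

Request:
apply_moves(
  dp=[
    [0.025,-0.003,-0.002],
    [0.025,-0.002,-0.002],
    [0.025,-0.002,-0.002],
  ],
  twist=[
    [0.001,0.001,0],
    [0,0.002,0],
    [0,0.002,0],
  ],
  jaw=[255,255,255],
)

```text
clock: 14.75
tcp_pos: [0.6116, -0.008, 0.2619]
orientation: [-2.482, 1.917, 0.002]
contact_force: [-4.6, 5.6, 5.1]
grip_width: 0.0131
```

Run:
```python
from h import *
rot(.1072,2.5,3,rad=.046)
r.grab_frame('top')
rot(.1072,2.5,3,rad=.046)
```

```text
rad 0.0471 ang 36.2 Frad -0.42 Ftan(ccw) 7.19 Mz -0.032
clk 14.75 grasp [ 0.612  -0.0072  0.1072] F [-4.58  5.56  5.11] yaw -75.4 zax [ 0.0023  0.0053 -1.    ] w 0.0131
[[0.019, 0.003, -0.0], [0.016, -0.005, -0.0], [0.016, -0.004, -0.0]]
rad 0.0471 ang 36.0 Frad -0.06 Ftan(ccw) 7.16 Mz -0.026
clk 14.8 grasp [ 0.6121 -0.0073  0.1072] F [-4.25  5.76  6.24] yaw -75.4 zax [ 0.0023  0.0052 -1.    ] w 0.0131
[[0.019, 0.003, -0.0], [0.016, -0.005, -0.0], [0.016, -0.004, -0.0]]
```

Request:
apply_moves(
  dp=[
    [0.028,-0.002,-0.002],
    [0.028,-0.001,-0.002],
    [0.028,-0.001,-0.002],
  ],
  twist=[
    [0,0.001,-0.001],
    [0,0.002,-0.001],
    [0,0.002,-0.001],
  ],
  jaw=[255,255,255],
)

```text
clock: 15.1
tcp_pos: [0.6133, -0.0097, 0.2618]
orientation: [-2.496, 1.902, 0.005]
contact_force: [-3.4, 6.5, 5.2]
grip_width: 0.0131
```

Run:
```python
from h import *
rot(.1072,2.5,3,rad=.046)
f=shot('wrist','w8')
rot(.1072,2.5,3,rad=.046)
```

```text
rad 0.0471 ang 33.6 Frad 0.79 Ftan(ccw) 7.33 Mz 0.022
clk 15.1 grasp [ 0.6132 -0.009   0.1071] F [-3.4   6.55  5.17] yaw -74.6 zax [-3.e-04  5.e-03 -1.e+00] w 0.0131
[[0.019, 0.004, -0.001], [0.016, -0.004, -0.0], [0.016, -0.003, -0.0]]
rad 0.0471 ang 33.2 Frad -0.03 Ftan(ccw) 6.81 Mz 0.017
clk 15.15 grasp [ 0.6134 -0.0092  0.1072] F [-3.76  5.68  4.59] yaw -74.6 zax [-1.0e-04  4.9e-03 -1.0e+00] w 0.013
[[0.019, 0.004, -0.0], [0.016, -0.004, -0.0], [0.016, -0.003, -0.0]]
```

View pics/w8.png

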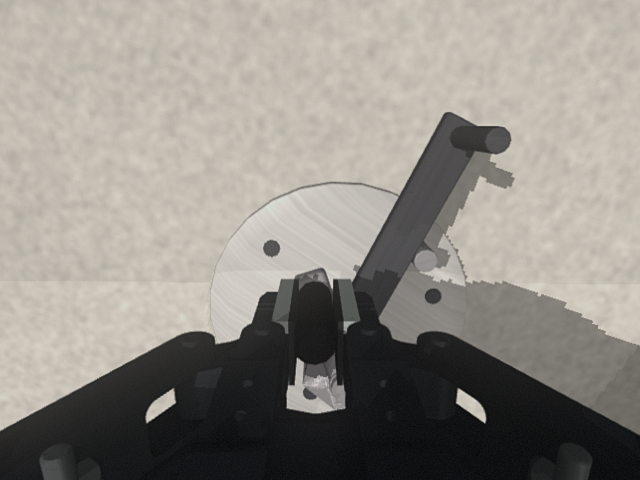

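Run:
```python
from h import *
f=load('w8')
for n,uv,z in [('knobtop',(316,348),.1205),('prong',(498,140),.088),('pin',(425,260),.048),('crank end',(312,270),.08)]:
    p=plane(f,uv,z);d=p[:2]-A
    print(n,p.round(4),depthpt(f,uv).round(4),np.hypot(*d).round(4),np.degrees(np.arctan2(d[1],d[0])).round(1))
cv2.imwrite('pics/w8z.png',cv2.resize(f['color'][240:440,240:400],(640,800)[:1]+(600,),interpolation=cv2.INTER_CUBIC)[:,:,::-1])
```

```text
knobtop [ 0.6119 -0.0106  0.1205] [ 0.6123 -0.0105  0.1212] 0.0451 32.8
prong [ 0.6903 -0.0561  0.088 ] [ 0.6901 -0.0554  0.0894] 0.1181 -10.3
pin [ 0.6304 -0.061   0.048 ] [ 0.6309 -0.0603  0.0498] 0.0621 -24.8
crank end [ 0.6222 -0.0059  0.08  ] [ 0.5976 -0.0118  0.0127] 0.0563 31.1
```

View pics/w8z.png

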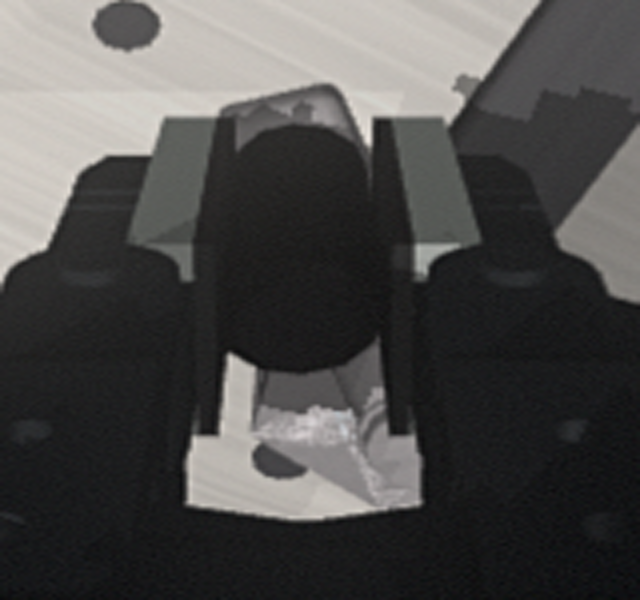

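Request:
apply_moves(
  dp=[
    [0.026,0,-0.002],
    [0.027,0,-0.002],
    [0.027,0.001,-0.002],
  ],
  twist=[
    [0.001,0.001,0.001],
    [0,0.002,0.001],
    [0,0.002,0.001],
  ],
  jaw=[255,255,255],
)

```text
clock: 15.45
tcp_pos: [0.6143, -0.0112, 0.2618]
orientation: [-2.496, 1.901, 0.006]
contact_force: [-3.7, 7.2, 4.7]
grip_width: 0.0132
```

Run:
```python
from h import *
rot(.1072,2.5,3,rad=.047)
r.grab_frame('top')
rot(.1072,2.5,3,rad=.047)
```

```text
rad 0.0471 ang 31.6 Frad 0.58 Ftan(ccw) 8.10 Mz -0.008
clk 15.45 grasp [ 0.6141 -0.0104  0.1071] F [-3.75  7.2   4.69] yaw -74.6 zax [-9.0e-04  5.4e-03 -1.0e+00] w 0.0132
[[0.017, -0.004, -0.001], [0.017, -0.004, -0.0], [0.017, -0.003, -0.0]]
rad 0.0471 ang 31.5 Frad -0.96 Ftan(ccw) 7.04 Mz -0.012
clk 15.5 grasp [ 0.6142 -0.0104  0.1071] F [-4.49  5.51  5.08] yaw -74.6 zax [-9.0e-04  5.4e-03 -1.0e+00] w 0.013
[[0.017, -0.004, -0.001], [0.017, -0.004, -0.0], [0.017, -0.003, -0.0]]
```

Request:
apply_moves(
  dp=[
    [0.028,0.001,-0.002],
    [0.028,0.001,-0.002],
    [0.028,0.002,-0.002],
  ],
  twist=[
    [0,0.001,0.001],
    [0,0.002,0.001],
    [0,0.002,0.001],
  ],
  jaw=[255,255,255],
)

```text
clock: 15.8
tcp_pos: [0.6152, -0.0124, 0.2618]
orientation: [-2.497, 1.901, 0.01]
contact_force: [-3.0, 6.3, 5.6]
grip_width: 0.0129
```

Run:
```python
from h import *
rot(.1072,2.5,3,rad=.047)
for i in range(3):
    r.grab_frame('top'); rot(.1072,2.5,0,rad=.047)
```

```text
rad 0.0471 ang 30.1 Frad 0.53 Ftan(ccw) 6.99 Mz -0.054
clk 15.8 grasp [ 0.6147 -0.0114  0.1071] F [-3.05  6.31  5.6 ] yaw -74.5 zax [-0.0029  0.0063 -1.    ] w 0.0129
[[0.017, -0.003, -0.001], [0.017, -0.003, -0.0], [0.017, -0.002, -0.0]]
rad 0.0471 ang 29.9 Frad 0.17 Ftan(ccw) 7.50 Mz -0.053
clk 15.85 grasp [ 0.6148 -0.0115  0.1071] F [-3.59  6.59  5.66] yaw -74.6 zax [-0.0028  0.0062 -1.    ] w 0.0132
[]
rad 0.0471 ang 29.9 Frad 1.01 Ftan(ccw) 7.27 Mz 0.027
clk 15.9 grasp [ 0.6148 -0.0115  0.1071] F [-2.74  6.81  4.42] yaw -74.6 zax [-0.0027  0.0061 -1.    ] w 0.0132
[]
rad 0.0471 ang 29.9 Frad 0.84 Ftan(ccw) 6.93 Mz -0.036
clk 15.95 grasp [ 0.6148 -0.0115  0.1071] F [-2.73  6.43  5.5 ] yaw -74.6 zax [-0.0027  0.0062 -1.    ] w 0.013
[]
```

Request:
apply_moves(
  dp=[
    [0.032,0.001,-0.002],
    [0.032,0.002,-0.002],
  ],
  twist=[
    [0.001,0.001,0],
    [0.001,0.002,0],
  ],
  jaw=[255,255],
)

```text
clock: 16.15
tcp_pos: [0.6158, -0.0141, 0.2618]
orientation: [-2.5, 1.893, 0.009]
contact_force: [-5.0, 7.4, 6.1]
grip_width: 0.0134
```

Run:
```python
from h import *
rot(.1072,2.5,0,rad=.047)
for i in range(4):
    r.grab_frame('top'); rot(.1072,2.5,0,rad=.047)
```

```text
rad 0.0471 ang 28.1 Frad -0.92 Ftan(ccw) 8.86 Mz 0.002
clk 16.15 grasp [ 0.6156 -0.0128  0.1071] F [-4.98  7.38  6.1 ] yaw -74.3 zax [-0.0011  0.0084 -1.    ] w 0.0134
[]
rad 0.0471 ang 27.8 Frad -1.39 Ftan(ccw) 7.33 Mz -0.041
clk 16.2 grasp [ 0.6157 -0.013   0.1071] F [-4.65  5.84  5.37] yaw -74.3 zax [-9.0e-04  8.2e-03 -1.0e+00] w 0.0132
[]
rad 0.0471 ang 27.7 Frad 0.33 Ftan(ccw) 5.83 Mz 0.012
clk 16.25 grasp [ 0.6157 -0.0131  0.1071] F [-2.42  5.31  6.2 ] yaw -74.3 zax [-8.0e-04  8.1e-03 -1.0e+00] w 0.0134
[]
rad 0.0471 ang 27.6 Frad -0.38 Ftan(ccw) 7.12 Mz 0.021
clk 16.3 grasp [ 0.6157 -0.0132  0.1071] F [-3.64  6.14  5.54] yaw -74.3 zax [-8.e-04  8.e-03 -1.e+00] w 0.0132
[]
rad 0.0471 ang 27.6 Frad -0.66 Ftan(ccw) 6.51 Mz 0.022
clk 16.35 grasp [ 0.6157 -0.0132  0.1071] F [-3.6   5.47  6.15] yaw -74.3 zax [-8.e-04  8.e-03 -1.e+00] w 0.0132
[]
```

Request:
apply_moves(
  dp=[
    [0.033,0.003,-0.002],
    [0.033,0.003,-0.002],
  ],
  twist=[
    [0,0.003,0],
    [0,0.003,0],
  ],
  jaw=[255,255],
)

```text
clock: 16.55
tcp_pos: [0.6166, -0.0158, 0.2618]
orientation: [-2.507, 1.888, 0.004]
contact_force: [-3.5, 8.9, 4.5]
grip_width: 0.013
```

Run:
```python
from h import *
rot(.1072,2.5,0,rad=.047)
for i in range(2):
    r.grab_frame('top'); rot(.1072,2.5,0,rad=.047)
```

```text
rad 0.0470 ang 25.0 Frad 0.62 Ftan(ccw) 9.58 Mz 0.005
clk 16.55 grasp [ 0.6166 -0.0151  0.1071] F [-3.49  8.94  4.47] yaw -74.0 zax [ 1.0e-04  4.2e-03 -1.0e+00] w 0.013
[]
rad 0.0470 ang 24.7 Frad -0.23 Ftan(ccw) 8.36 Mz -0.010
clk 16.6 grasp [ 0.6167 -0.0153  0.1071] F [-3.7   7.5   4.65] yaw -74.0 zax [ 3.0e-04  3.9e-03 -1.0e+00] w 0.0134
[]
rad 0.0470 ang 24.6 Frad 0.56 Ftan(ccw) 8.28 Mz -0.011
clk 16.65 grasp [ 0.6167 -0.0154  0.1071] F [-2.94  7.75  4.47] yaw -74.0 zax [ 3.0e-04  3.9e-03 -1.0e+00] w 0.0132
[]
```

Request:
apply_moves(
  dp=[
    [0,0,0],
    [0,0,0],
    [0,0,0],
    [0,0,0],
    [0,0,0],
  ],
  twist=[
    [0,0,0],
    [0,0,0],
    [0,0,0],
    [0,0,0],
    [0,0,0],
  ],
  jaw=[255,220,190,150,120],
)

```text
clock: 17.15
tcp_pos: [0.6168, -0.016, 0.2603]
orientation: [-2.508, 1.888, 0.005]
contact_force: [0.5, 0.5, -1.1]
grip_width: 0.045
```

Run:
```python
from h import *
rot(.1072,2.5,0)
```

```text
rad 0.0469 ang 24.7 Frad 0.69 Ftan(ccw) 0.21 Mz -0.038
clk 17.15 grasp [ 0.6166 -0.0154  0.1056] F [ 0.54  0.48 -1.09] yaw -74.0 zax [-0.0013  0.004  -1.    ] w 0.045
[]
```

Request:
apply_moves(
  dp=[
    [0,0,-0.2],
    [0,0,-0.3],
    [0,0,-0.35],
    [0,0,-0.35],
    [0,0,0],
    [0,0,0],
  ],
  twist=[
    [0,0,0],
    [0,0,0],
    [0,0,0],
    [0,0,0],
    [0,0,0],
    [0,0,0],
  ],
  jaw=[110,60,0,0,0,0],
)

```text
clock: 17.75
tcp_pos: [0.6169, -0.0176, 0.4062]
orientation: [2.508, -1.891, -0.012]
contact_force: [-0.7, 0.5, -0.8]
grip_width: 0.0853
```

Run:
```python
from h import *
todp([])
f=shot('wrist','w9');shot('scene','s9');shot('top','t9')
```

```text
clk 17.75 grasp [ 0.6159 -0.017   0.2515] F [-0.73  0.51 -0.79] yaw -74.0 zax [-0.0066  0.0042 -1.    ] w 0.0853
[]
```

View pics/w9.png

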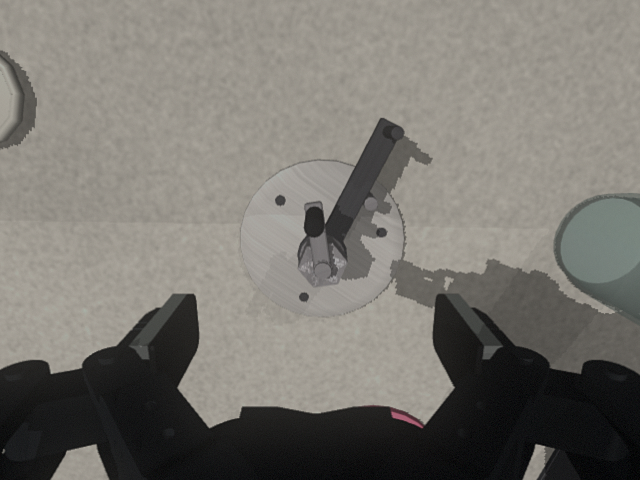

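View pics/s9.png

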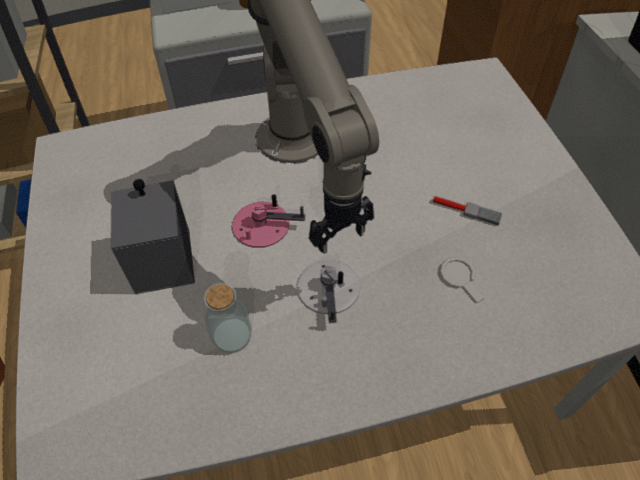

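Run:
```python
from h import *
f=load('w9')
for n,uv,z in [('stud',(322,270),.084),('prong',(397,132),.088),('pin',(371,204),.048),('knob',(314,228),.121)]:
    p=plane(f,uv,z);d=p[:2]-A
    print(n,p.round(4),depthpt(f,uv).round(4),np.hypot(*d).round(4),np.degrees(np.arctan2(d[1],d[0])).round(1))
r.hand_in()
```

```text
stud [ 0.5745 -0.0344  0.084 ] [ 0.5746 -0.0344  0.0842] 0.0008 47.1
prong [ 0.6907 -0.0558  0.088 ] [ 0.6906 -0.0557  0.0882] 0.1185 -10.1
pin [ 0.63   -0.0618  0.048 ] [ 0.6303 -0.0614  0.0499] 0.0621 -25.6
knob [ 0.6153 -0.0165  0.121 ] [ 0.6157 -0.0164  0.1223] 0.0453 24.1
the job is handed in; nothing more can be done
```

The hook arm is resting against its stop pin and the nut is tightened down onto the washer. I handed the job in at about 18 s on the clock, well under the 72 s limit, with the gripper open and clear.

- **Arm:** I swung it about 71° clockwise by pinching the prong, until it blocked against the stop pin. That push peaked at about 13 N. The last picture puts the prong at −10.1°, where the stop should be at −10.4°. It read −10.3° before tightening.
- **Nut:** I led the knob about 269° clockwise, slowing once the nut met the washer. The last two readings, with the gripper still holding, showed 8.3–8.4 N pushing back. The knob stayed where it was after I let go (24.1°).
- **Surroundings:** The carafe, spoon rest, brush, bin and pink stand look unmoved in the last scene picture.

**Checks that disagreed:**
- **Force readings:** they scattered by roughly ±0.7 N. The final push itself gave one reading of 9.6 N before settling to 8.3 N. Between about 40° and 30° of knob angle the force stayed near 7 N instead of rising steadily.
- **Downward pressure:** while turning, the gripper also pressed down on the knob with up to 10 N.
- **Not tested:** I did not push on the arm to check that it is locked.

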